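# Find the loose valve-body bolt and hold its cap open

### The job

The valve body has just been set in its bench fixture: first push the raised hold-down clamp arm fully down onto it, then tap the three upright bolts from above until you find the loose one, the one that sinks and stays down. Lift that bolt's hinged cap by its lug to at least 30 degrees and finish while still holding it open with the fingers; the cap springs shut if let go. Keep the other two caps shut, open no cap before its bolt has proved loose, leave the clamp down, and do not disturb the loose things around the fixture.

Things in the scene. Friction and masses are not known exactly. Their poses are not given: they have to be found in the camera images.
- fixture: (All sizes in mm.) Steel base plate 240 x 450 x 12 (centred at y +30) with an aluminium valve body 110 x 300, top face at z 82. Origin on the bench; x away from the robot, y along the row. Bolts at x 0, y -90, 0, +90 (1, 2, 3); lugs at x -65, same y; cap hinge axes along y at x +47, z 86; clamp pivot axis along x at y 228, z 102.
- clamp (a joint): Hold-down clamp arm at the +y end of the fixture: 0 = down on the valve body (closed), grows to 1.2 rad as its end rises. Friction hinge, stays where it is left; about 0.16 Nm turns it, so push its arm down from above (roughly 3 N).
- clamp_end (a point): Free end of the clamp arm, middle of its upper face, 96 from the pivot towards fixture -y. The arm is a bar 22 wide, 12 thick; closed, its upper face is level, 108 above the bench.
- bolt_1_top (a point): Centre of the top of bolt head 1 of 3 (identical): steel hexagon, 22 across flats, standing upright; its top is 110 above the bench and 21 above its cap's plate when not sunk.
- bolt_1 (a joint): How far bolt 1 has sunk (m). 0 at the start for all. A sound bolt stops dead (under 2 mm) when pressed; the one loose bolt gives 8 mm under about 4 N and stays down. Which one is loose changes every time.
- cap_1: Cap 1 of 3 (identical): steel plate 6 thick, 56 wide, windowed round its bolt, 20 wide tongue on the robot's side. Origin on its hinge axis (along y, far side); axes as the fixture's when shut. Opens 0 to 1.2 rad about its +y: the lug, at -x, swings up and away from the robot; tilt of its z from vertical = opening. Spring and weight shut it (2.5 to 5 N at the lug).
- lug_1 (a point): Grip point on the lug of cap 1: upright block 20 wide (y), 14 deep (x), top 10 above this point and 119 above the bench. It stands at the tongue's end, 15 in front of the valve body; tongue's top 20 below this point; free space for fingers beside it (y) down to the base plate. 112 from the hinge axis towards -x, 23 above it (shut).
- bolt_2_top (a point): Centre of the top of bolt head 2 of 3 (identical): steel hexagon, 22 across flats, standing upright; its top is 110 above the bench and 21 above its cap's plate when not sunk.
- bolt_2 (a joint): How far bolt 2 has sunk (m). 0 at the start for all. A sound bolt stops dead (under 2 mm) when pressed; the one loose bolt gives 8 mm under about 4 N and stays down. Which one is loose changes every time.
- cap_2: Cap 2 of 3 (identical): steel plate 6 thick, 56 wide, windowed round its bolt, 20 wide tongue on the robot's side. Origin on its hinge axis (along y, far side); axes as the fixture's when shut. Opens 0 to 1.2 rad about its +y: the lug, at -x, swings up and away from the robot; tilt of its z from vertical = opening. Spring and weight shut it (2.5 to 5 N at the lug).
- lug_2 (a point): Grip point on the lug of cap 2: upright block 20 wide (y), 14 deep (x), top 10 above this point and 119 above the bench. It stands at the tongue's end, 15 in front of the valve body; tongue's top 20 below this point; free space for fingers beside it (y) down to the base plate. 112 from the hinge axis towards -x, 23 above it (shut).
- bolt_3_top (a point): Centre of the top of bolt head 3 of 3 (identical): steel hexagon, 22 across flats, standing upright; its top is 110 above the bench and 21 above its cap's plate when not sunk.
- bolt_3 (a joint): How far bolt 3 has sunk (m). 0 at the start for all. A sound bolt stops dead (under 2 mm) when pressed; the one loose bolt gives 8 mm under about 4 N and stays down. Which one is loose changes every time.
- cap_3: Cap 3 of 3 (identical): steel plate 6 thick, 56 wide, windowed round its bolt, 20 wide tongue on the robot's side. Origin on its hinge axis (along y, far side); axes as the fixture's when shut. Opens 0 to 1.2 rad about its +y: the lug, at -x, swings up and away from the robot; tilt of its z from vertical = opening. Spring and weight shut it (2.5 to 5 N at the lug).
- lug_3 (a point): Grip point on the lug of cap 3: upright block 20 wide (y), 14 deep (x), top 10 above this point and 119 above the bench. It stands at the tongue's end, 15 in front of the valve body; tongue's top 20 below this point; free space for fingers beside it (y) down to the base plate. 112 from the hinge axis towards -x, 23 above it (shut).
- wrench: Loose steel wrench lying on the bench between robot and fixture; leave alone. Origin: near the middle of its underside.
- screwdriver: Loose screwdriver lying behind the fixture; leave alone. Origin: near the middle of its underside.
- socket: Loose steel socket, diameter 28, 40 tall, standing on the fixture's base plate at its -y end; leave alone. Origin: near the middle of its underside.
- oil_can: Loose can, diameter 68, 120 tall, at the -y side; leave alone. Origin: near the middle of its underside.
- bearing: Loose bearing ring, diameter 62, 18 tall, at the -y side; leave alone. Origin: near the middle of its underside.
- cup: Loose plastic cup, diameter 72, 60 tall, at the +y side; leave alone. Origin: near the middle of its underside.
- jar: Loose jar, diameter 60, 90 tall, at the +y side; leave alone. Origin: near the middle of its underside.

How it is judged:
By the outcome, as a careful person would: the job done as asked, in the order asked, and still so for the second after the job is handed in, while the arm keeps its last pose, push and grip.
It also fails if it takes over 50 s, if anything falls off the work surface, if the arm or the gripper's body presses on something with over 40 N, if the wrist force passes 120 N, or if a joint passes its speed limit or range.

### The arm

A 6-joint arm with a two-finger parallel gripper is mounted at the origin on the work surface. World frame = base frame: x ahead of the robot, y to its left, z up, the work surface at z = 0. Lengths are in m, angles in rad, forces in N, time in s.
With the tool pointing down it reaches from about 0.325 to 0.875 m from the base axis. Payload 4.4 kg.
Tool frame: the origin (TCP) lies on the centre line of the jaws, within the pads' length; the fingertips stand 8 mm ahead of it and the grasp point (between the pads) lies 11 mm behind it; z points along the fingers, y is the line along which they close (so a half turn about z gives the same grasp; the last joint's range is limited). The gripper opens to 85 mm and grips with 20 to 120 N. Pads are 22 mm wide; open, the fingers measure 114 mm over their backs; the gripper's body (76 mm by 85 mm) begins 54 mm behind the grasp point. The pads swing forward as they close: fully open they stand 13 mm farther back than shut.
Start: joints at [-0.15, 0.207, 1.542, -0, 1.393, -0.15], TCP at [0.575, -0, 0.239] pointing down, gripper open.
Joint ranges: [-2.73, 2.73], [-0.86, 2.22], [0.23, 2.46], [-1.11, 4.25], [0.08, 2.63], [-2.82, 2.82]. Speed limits (rad/s): [2.79, 2.79, 3.14, 3.14, 3.14, 3.14].

### API

Orientations are given as a unit quaternion [w, x, y, z].
In Python, from rig import manip gives the robot as it stands.
- The arm moves only by the tool tcp_steps, called after "Request:" as name([rows], argument=value, ...), one row to a line, values as JSON. Schema: {"type":"object","properties":{"offsets":{"type":"array","items":{"type":"object","properties":{"jaw":{"type":"number"},"trans":{"type":"array","items":{"type":"number"},"minItems":3,"maxItems":3},"turn":{"type":"number"}},"additionalProperties":false,"required":["jaw"]},"minItems":1,"maxItems":20},"grip_n":{"type":"number"},"only":{"type":"string"},"quiet":{"type":"boolean"},"lines":{"type":"string"}},"required":["offsets"],"additionalProperties":false}. offsets is a list of rows, 1 to 20 of them, each an object with the fields jaw (the finger opening in m), trans (a list: dx, dy, dz in m), turn (a turn about the tool's z in rad); a field left out counts as zero (the opening has to be given); each row shifts and turns the commanded pose from where the row before left it, along the tool's axes as they then stand; what a row does not reach is not made up. A row lasts 1/10 s, in which the tool goes at most 0.05 m and 0.15 rad, less where a joint would pass 70% of its speed; a pose out of reach is approached as far as the arm can. The fingers move at their own pace and stop on an object; grip_n is the grip in N (left out, the last holds). Time passes only in rows, so rows that do not move let the fingers close. The tool returns the time, the measured TCP pose, the force, the opening and the grip force at its end. only (a regular expression) keeps the lines of the reply that match it, lines (a string "A,B") keeps lines A to B, and quiet returns only ok. Input that does not fit is refused with a message, and nothing moves.
- manip.state(): the state, without advancing time (a new reading comes with each control period).
- manip.snapshot(name): name is "scene" or "side" or "wrist"; returns a dict with "img" (384x512x3 uint8, red, green, blue), "K" (3x3 intrinsics, pixels), "origin" and "rotation" of the camera in the world. Camera axes: x right, y up, looking along -z (the intrinsics and any distortion apply to the point x, -y, -z); pixel columns grow to the right and rows downward; lengths in m; the calibration is good to about 2 mm. A picture is of the moment at which its call begins. There is no depth.
- manip.job_done(): hands the job in; it is judged then, once.
The state is a dict: "time_s": time; "joints": joint angles; "joint_vel": joint speeds; "tau": joint torques, N m; "position": TCP position; "eef_rot": TCP orientation; "ft_force": force on the tool from outside, world axes, zero at the start; "moment": the same for the moment, N m; "gripper_width": finger opening in m; "finger_force": force on a finger pad.
Only numpy, scipy, OpenCV 4.12 (cv2) and the standard library are available. Lean on these libraries where they do the work, as an engineer would, in place of code of your own. Each camera call takes 0.05 s, during which the arm holds its last target. There are 200 camera calls.

## Working session

There is one attempt and no reset: what is moved stays moved. The work goes in short steps, Python scripts to look and compute and a tool call to move; the robot and the scene stay as the last step left them, time stands still between calls to the robot, and variables do not carry over. Pictures are saved under pics/ and viewed, at most 10 in all, crops included, and the job is handed in when it is done.

```bash
ls; mkdir -p pics
```

Create h.py:
```python
import numpy as np, cv2, pickle
from rig import manip
def snap(n,f):
    s=manip.snapshot(n); pickle.dump(s,open(f'pics/{f}.pkl','wb')); cv2.imwrite(f'pics/{f}.png',s['img'][:,:,::-1]); return s
def load(f): return pickle.load(open(f'pics/{f}.pkl','rb'))
def ray(s,u,v):
    d=np.linalg.inv(s['K'])@[u,v,1]; d=np.array(s['rotation'])@[d[0],-d[1],-d[2]]
    return np.array(s['origin']),d/np.linalg.norm(d)
def plane(s,u,v,z):
    o,d=ray(s,u,v); return o+d*(z-o[2])/d[2]
def tri(*obs):
    A=np.zeros((3,3));b=np.zeros(3)
    for s,u,v in obs:
        o,d=ray(s,u,v);P=np.eye(3)-np.outer(d,d);A+=P;b+=P@o
    p=np.linalg.solve(A,b)
    return p,[np.linalg.norm(np.cross(p-ray(*q)[0],ray(*q)[1])) for q in obs]
def proj(s,p):
    c=np.array(s['rotation']).T@(np.array(p)-s['origin']); q=np.array(s['K'])@[c[0],-c[1],-c[2]]; return q[:2]/q[2]
```

Run:
```python
from h import *
ims=[]
for n in ("scene","side","wrist"):
    s=snap(n,n+'0'); print(n,{k:np.round(v,3).tolist() for k,v in s.items() if k!='img'}, [k for k in s])
print(manip.state())
```

```text
pics
rig.py
scene {'K': [[384.008, 0.0, 254.302], [0.0, 384.008, 194.356], [0.0, 0.0, 1.0]], 'origin': [0.907, -0.392, 0.874], 'rotation': [0.898, 0.274, 0.095, 0.33]} ['img', 'K', 'origin', 'rotation']
side {'K': [[347.481, 0.0, 255.96], [0.0, 347.481, 188.07], [0.0, 0.0, 1.0]], 'origin': [0.199, -0.516, 0.58], 'rotation': [0.854, 0.431, -0.139, -0.256]} ['img', 'K', 'origin', 'rotation']
wrist {'K': [[335.336, 0.0, 252.338], [0.0, 335.336, 193.126], [0.0, 0.0, 1.0]], 'origin': [0.575, 0.069, 0.373], 'rotation': [0.99, -0.139, 0.002, 0.001]} ['img', 'K', 'origin', 'rotation']
{'time_s': 0.15, 'joints': array([-1.50474526e-01,  2.07264852e-01,  1.54266182e+00,  3.58144794e-05,
        1.39348117e+00, -1.50453555e-01]), 'joint_vel': array([-0.00049561, -0.00336785, -0.0067298 ,  0.00165849,  0.00081819,
        0.00034661]), 'tau': array([ 5.23460058e-04, -3.83512866e+01, -2.92037880e+01, -1.78299792e-04,
        6.64118095e-03, -5.65601522e-05]), 'position': array([5.74418671e-01, 1.02456208e-04, 2.38352345e-01]), 'eef_rot': array([-7.41169724e-04,  7.07116149e-01,  7.07096831e-01, -5.24129505e-04]), 'ft_force': array([ 0.31785878, -0.98208792,  0.2417063 ]), 'moment': array([-0.01447535, -0.02641016,  0.04781482]), 'finger_force': 0.0, 'gripper_width': 0.08552741775223965}
```

```bash
sed -i "s/^import numpy.*/&\nfrom scipy.spatial.transform import Rotation as Ro/; s/s=manip.snapshot(n);/s=dict(manip.snapshot(n)); s['rotation']=Ro.from_quat(np.array(s['rotation']),scalar_first=True).as_matrix();/" h.py
```

Run:
```python
from h import *
for n in ("scene0","side0","wrist0"):
    s=load(n); s['rotation']=Ro.from_quat(np.array(s['rotation']),scalar_first=True).as_matrix(); pickle.dump(s,open(f'pics/{n}.pkl','wb'))
    cv2.imwrite(f'pics/{n}b.png',cv2.resize(cv2.imread(f'pics/{n}.png'),(800,600),interpolation=cv2.INTER_CUBIC))
```

```text
(no output)
```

View pics/scene0b.png

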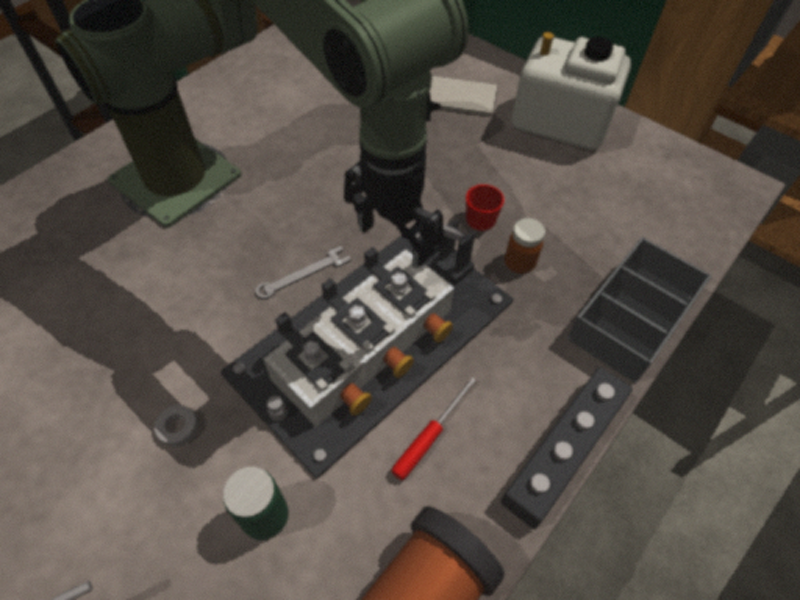

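View pics/side0b.png

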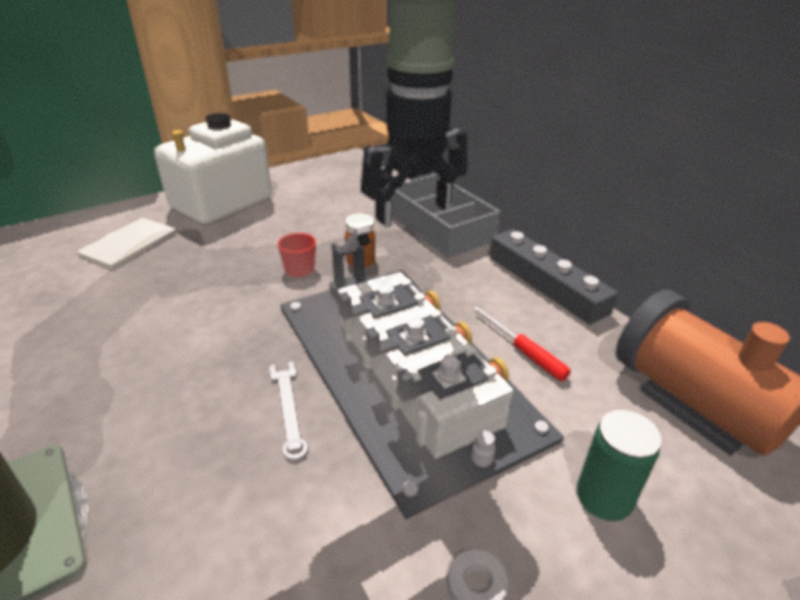

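The scene view shows bolts at about (313,352), (357,313), (400,279) at 800x600, with bolt 1 at the socket end. The lugs are at (287,325), (330,290), (371,257). In the side view the bolts are at (450,360), (416,325), (386,289). The raised clamp is at the far +y end, near the gripper. Next I'll triangulate these and crop for refinement.

Run:
```python
from h import *
a,b=load('scene0'),load('side0')
k=1.5625
P=[]
for p,q in zip([(313,346),(357,310),(400,275)],[(450,360),(416,323),(386,289)]):
    r=tri((a,p[0]/k,p[1]/k),(b,q[0]/k,q[1]/k)); P.append(r[0]); print(np.round(r[0],4),np.round(r[1],4))
P=np.array(P); print(np.linalg.norm(np.diff(P,axis=0),axis=1))
ca=cv2.resize(cv2.imread('pics/scene0.png')[140:260,150:310],(800,600),interpolation=cv2.INTER_CUBIC)
cb=cv2.resize(cv2.imread('pics/side0.png')[145:265,190:350],(800,600),interpolation=cv2.INTER_CUBIC)
cv2.imwrite('pics/ca.png',np.clip(ca*1.6,0,255));cv2.imwrite('pics/cb.png',np.clip(cb*1.6,0,255))
```

```text
[ 0.5396 -0.135   0.109 ] [0.0012 0.0012]
[ 0.5468 -0.0481  0.1081] [0.0029 0.0029]
[0.5551 0.0433 0.1085] [0.0043 0.0043]
[0.08717146 0.09179912][ WARN:0@0.642] global loadsave.cpp:1063 imwrite_ Unsupported depth image for selected encoder is fallbacked to CV_8U.
```

View pics/ca.png

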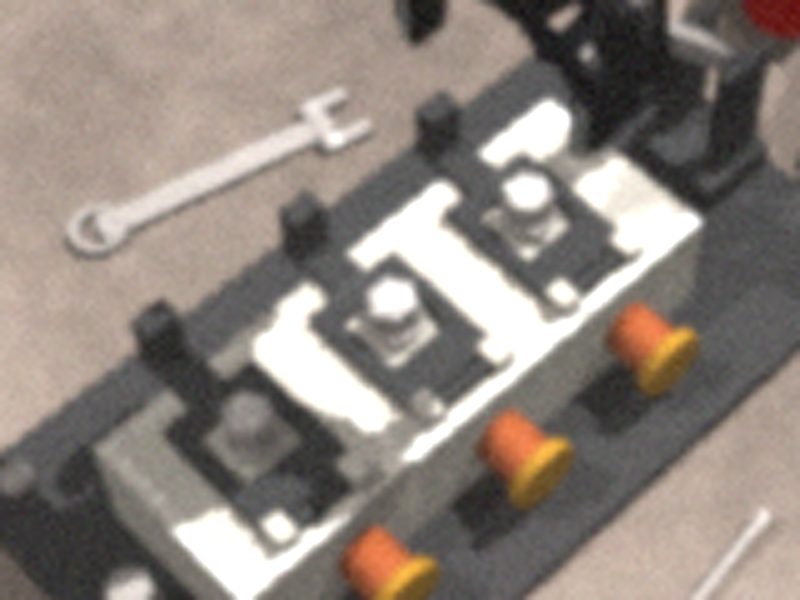

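View pics/cb.png

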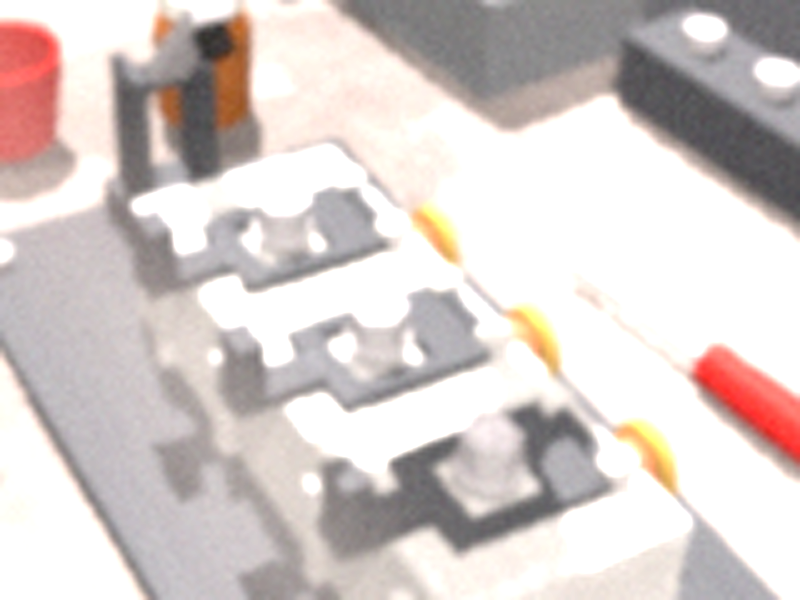

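The crops are at 5x. In the scene crop the bolt tops are at (243,413), (390,298), (527,187) and the lug tops at (155,318), (303,213), (437,110). In the side crop the bolt tops are at about (495,433), (382,308), (288,218). The clamp bar tip, a black block, is at about (213,40), between its posts.

Run:
```python
from h import *
a,b=load('scene0'),load('side0')
A=lambda p:(a,150+p[0]/5,140+p[1]/5); B=lambda p:(b,190+p[0]/5,145+p[1]/5)
sa=[(243,413),(390,298),(527,187)];sb=[(495,433),(382,308),(288,218)]
for p,q in zip(sa,sb):
    r=tri(A(p),B(q)); print(np.round(r[0],4),np.round(r[1],4),'plane',plane(*A(p),.110)[:2].round(4),plane(*B(q),.110)[:2].round(4))
m=[(plane(*A(p),.110)+plane(*B(q),.110))/2 for p,q in zip(sa,sb)]
m=np.array(m); c=m.mean(0); d=m[2]-m[0]; yaw=np.arctan2(-d[0],d[1]); print('c',c,'yaw',yaw,np.linalg.norm(d))
R=np.array([[np.cos(yaw),-np.sin(yaw)],[np.sin(yaw),np.cos(yaw)]])
W=lambda x,y,z:np.r_[c[:2]+R@[x,y],z]
for y in(-.09,0,.09):
    p=W(-.065,y,.119); print('lugtop',p.round(4),'sceneCrop',((proj(a,p)-[150,140])*5).round(),'sideCrop',((proj(b,p)-[190,145])*5).round())
for p in[(155,318),(303,213),(437,110)]: print('lug plane', plane(*A(p),.119)[:2].round(4))
for t in np.arange(0,1.25,.2):
    p=W(0,.228-.096*np.cos(t)-.006*np.sin(t),.102+.096*np.sin(t)+.006*np.cos(t)); print('clamp',round(t,1),p.round(3),((proj(a,p)-[150,140])*5).round(),((proj(b,p)-[190,145])*5).round())
p=W(0,.228,.102);print('pivot',p,((proj(a,p)-[150,140])*5).round(),((proj(b,p)-[190,145])*5).round())
```

```text
[ 0.5388 -0.1395  0.1095] [0.0009 0.0009] plane [ 0.5386 -0.1389] [ 0.5384 -0.141 ]
[ 0.5473 -0.0498  0.108 ] [0.0014 0.0014] plane [ 0.5474 -0.0493] [ 0.5458 -0.0536]
[0.5543 0.0416 0.1009] [0.0059 0.0059] plane [0.5548 0.0427] [0.547  0.0228]
c [ 0.54534769 -0.0528727   0.11      ] yaw -0.07156166574371914 0.17313066627845863
lugtop [ 0.4741 -0.138   0.119 ] sceneCrop [143. 323.] sideCrop [356. 475.]
lugtop [ 0.4805 -0.0482  0.119 ] sceneCrop [288. 211.] sideCrop [245. 338.]
lugtop [0.4869 0.0415 0.119 ] sceneCrop [422. 107.] sideCrop [152. 224.]
lug plane [ 0.4763 -0.1324]
lug plane [ 0.487  -0.0445]
lug plane [0.494  0.0448]
clamp 0.0 [0.555 0.079 0.108] [573. 145.] [239. 158.]
clamp 0.2 [0.555 0.08  0.127] [576. 121.] [237. 125.]
clamp 0.4 [0.555 0.084 0.145] [583.  93.] [233.  88.]
clamp 0.6 [0.556 0.092 0.161] [596.  62.] [224.  50.]
clamp 0.8 [0.557 0.104 0.175] [614.  30.] [213.  14.]
clamp 1.0 [0.558 0.118 0.186] [635.  -1.] [198. -20.]
clamp 1.2 [0.559 0.134 0.194] [659. -30.] [183. -49.]
pivot [0.56164983 0.17454375 0.102     ] [699.  49.] [155.  77.]
```

Run:
```python
from h import *
im=load('wrist0')['img'][:,:,::-1]
cv2.imwrite('pics/w0.png',np.clip(cv2.resize(im,(800,600),interpolation=cv2.INTER_CUBIC)*1.3,0,255).astype(np.uint8))
```

```text
(no output)
```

View pics/w0.png

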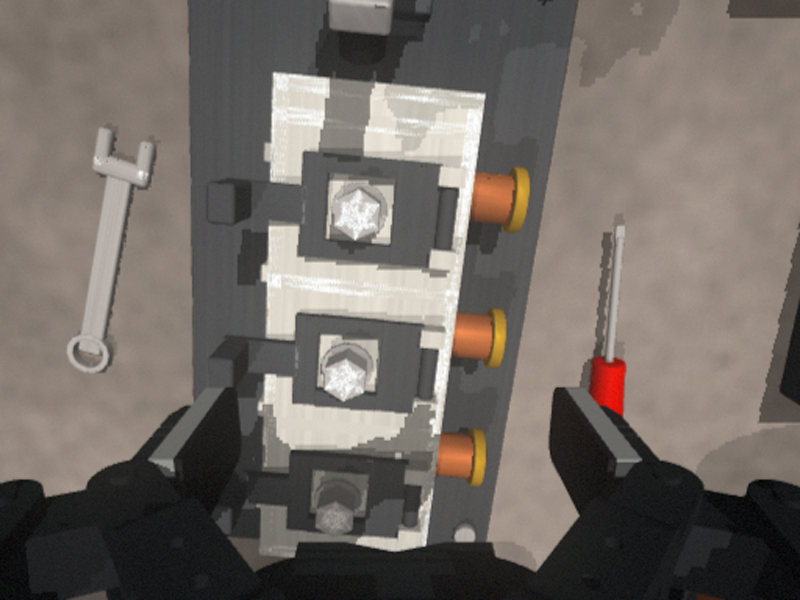

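The wrist view shows bolts 3, 2 and 1 at (358,214), (345,380), (334,517). Lug 3's top is at about (223,201), and the raised clamp tip is at (360,12) at the top edge.

Run:
```python
from h import *
a,b,w=load('scene0'),load('side0'),load('wrist0');k=1.5625
A=lambda p:(a,150+p[0]/5,140+p[1]/5); B=lambda p:(b,190+p[0]/5,145+p[1]/5); V=lambda p:(w,p[0]/k,p[1]/k)
sa=[(243,413),(390,298),(527,187)];sb=[(495,433),(382,308),(288,218)];sw=[(334,517),(345,380),(358,214)]
for p,q,r in zip(sa,sb,sw):
    t=tri(A(p),V(r)); print(np.round(t[0],4),np.round(t[1],4),'plane',plane(*V(r),.110)[:2].round(4))
t=tri(A((437,110)),V((223,201)));print('lug3',t,plane(*V((223,201)),.119), plane(*V((226,350)),.119))
m=np.array([(plane(*A(p),.110)*.5+plane(*V(q),.110)*.5) for p,q in zip(sa,sw)]); c=m.mean(0); d=m[2]-m[0]; yaw=np.arctan2(-d[0],d[1]); print('c',c,'yaw',yaw,np.linalg.norm(d))
R=np.array([[np.cos(yaw),-np.sin(yaw)],[np.sin(yaw),np.cos(yaw)]])
W=lambda x,y,z:np.r_[c[:2]+R@[x,y],z]
def show(n,p): print(n,p.round(4),((proj(a,p)-[150,140])*5).round(),((proj(b,p)-[190,145])*5).round(),(proj(w,p)*k).round())
for i,y in enumerate((-.09,0,.09)): show(f'lugtop{i+1}',W(-.065,y,.119)); show('bolt',W(0,y,.110))
show('body corner',W(.055,.15,.082));show('body corner',W(-.055,.15,.082))
for t in np.arange(.4,1.25,.2): show(f'clamp{t:.1f}',W(0,.228-.096*np.cos(t)-.006*np.sin(t)*-1,.102+.096*np.sin(t)+.006*np.cos(t)))
```

```text
[ 0.5386 -0.1386  0.1095] [0.0002 0.0002] plane [ 0.5389 -0.1381]
[ 0.5477 -0.0497  0.1108] [0.0001 0.0001] plane [ 0.5476 -0.0501]
[0.5567 0.0403 0.1142] [0.0001 0.0001] plane [0.5563 0.0397]
lug3 (array([0.49181291, 0.04666406, 0.11569237]), [np.float64(0.0003740352152489236), np.float64(0.0003740352152489211)]) [0.49251623 0.0468373  0.119     ] [ 0.48730712 -0.02924277  0.119     ]
c [ 0.5472665  -0.04897218  0.11      ] yaw -0.09307761369614365 0.18048363852277957
lugtop1 [ 0.4742 -0.1325  0.119 ] [152. 316.] [348. 466.] [219. 519.]
bolt [ 0.5389 -0.1386  0.11  ] [244. 413.] [492. 429.] [334. 518.]
lugtop2 [ 0.4825 -0.0429  0.119 ] [299. 206.] [243. 330.] [219. 374.]
bolt [ 0.5473 -0.049   0.11  ] [390. 297.] [379. 301.] [344. 378.]
lugtop3 [0.4909 0.0467 0.119 ] [435. 105.] [154. 215.] [220. 201.]
bolt [0.5556 0.0406 0.11  ] [526. 190.] [283. 193.] [357. 212.]
body corner [0.616  0.0953 0.082 ] [686. 220.] [325. 149.] [475. 100.]
body corner [0.5064 0.1055 0.082 ] [533.  97.] [126. 206.] [263.  79.]
clamp0.4 [0.5605 0.0923 0.1449] [602.  88.] [233.  77.] [360.  93.]
clamp0.6 [0.5614 0.1025 0.1612] [619.  56.] [223.  38.] [359.  59.]
clamp0.8 [0.5626 0.1157 0.175 ] [639.  22.] [210.  -0.] [359.  10.]
clamp1.0 [0.5641 0.1314 0.186 ] [663. -11.] [196. -35.] [361. -56.]
clamp1.2 [0.5657 0.149  0.1936] [690. -41.] [180. -65.] [ 364. -136.]
```

Request:
tcp_steps([
  {"jaw": 0,"trans": [0.031,-0.003,0]},
  {"jaw": 0,"trans": [0.031,-0.003,0]},
  {"jaw": 0,"trans": [0.031,-0.003,0]},
  {"jaw": 0,"trans": [0.03,-0.002,0]},
  {"jaw": 0},
  {"jaw": 0},
], grip_n=40)

```text
time_s: 0.75
position: [0.5637, 0.1233, 0.2389]
eef_rot: [0.0, 0.707, 0.708, -0.0]
ft_force: [1.3, -0.4, -0.2]
gripper_width: 0.0
finger_force: 0.0
```

Request:
tcp_steps([
  {"jaw": 0,"trans": [0,0,0.02]},
  {"jaw": 0,"trans": [0,0,0.02]},
  {"jaw": 0,"trans": [0,0,0.01]},
  {"jaw": 0,"trans": [0,0,0.01]},
  {"jaw": 0,"trans": [0,0,0.01]},
  {"jaw": 0,"trans": [0,0,0.01]},
  {"jaw": 0,"trans": [0,0,0.01]},
  {"jaw": 0,"trans": [0,0,0.01]},
  {"jaw": 0,"trans": [0,0,0.01]},
])

```text
time_s: 1.65
position: [0.5641, 0.1228, 0.1286]
eef_rot: [0.0, 0.707, 0.707, -0.0]
ft_force: [0.1, -1.0, 2.9]
gripper_width: 0.0001
finger_force: 1.1
```

Now pushing: 2.9 N. I'll continue down in small steps.

Request:
tcp_steps([
  {"jaw": 0,"trans": [0,0,0.005]},
  {"jaw": 0,"trans": [0,0,0.004]},
  {"jaw": 0,"trans": [0,0,0.003]},
])

```text
time_s: 1.95
position: [0.5637, 0.1229, 0.1168]
eef_rot: [-0.0, 0.707, 0.707, -0.0]
ft_force: [0.1, -1.6, 0.6]
gripper_width: 0.0004
finger_force: 0.8
```

Request:
tcp_steps([
  {"jaw": 0,"trans": [0,0,0.002]},
  {"jaw": 0,"trans": [0,0,0.001]},
])

```text
time_s: 2.15
position: [0.5638, 0.1229, 0.1159]
eef_rot: [-0.0, 0.707, 0.707, -0.0]
ft_force: [-6.5, -0.9, 14.3]
gripper_width: -0.0006
finger_force: 7.1
```

Request:
tcp_steps([
  {"jaw": 0,"trans": [0,0,0.001]},
  {"jaw": 0,"trans": [0,0,0.001]},
])

```text
time_s: 2.35
position: [0.5639, 0.1229, 0.1158]
eef_rot: [-0.0, 0.707, 0.707, -0.0]
ft_force: [-10.1, -2.2, 23.2]
gripper_width: -0.0001
finger_force: 11.6
```

Request:
tcp_steps([
  {"jaw": 0,"trans": [0,0,-0.014]},
  {"jaw": 0,"trans": [0,0,-0.03]},
  {"jaw": 0,"trans": [-0.028,-0.003,0]},
  {"jaw": 0,"trans": [-0.028,-0.003,0]},
  {"jaw": 0,"trans": [-0.0265,-0.002,0]},
  {"jaw": 0},
])

```text
time_s: 2.95
position: [0.5561, 0.0381, 0.1565]
eef_rot: [0.0, 0.708, 0.706, 0.0]
ft_force: [0.8, -0.8, -0.4]
gripper_width: 0.0002
finger_force: 0.0
```

Run:
```python
from h import *
s=snap('wrist','w1'); cv2.imwrite('pics/w1b.png',np.clip(cv2.resize(s['img'][:,:,::-1],(800,600))*1.3,0,255).astype(np.uint8))
k=1.5625
y=-0.0930776;R=np.array([[np.cos(y),-np.sin(y)],[np.sin(y),np.cos(y)]]);W=lambda x,y,z:np.r_[np.array([.54727,-.04897])+R@[x,y],z]
for x in(-.011,.011): print((proj(s,W(x,.132,.108))*k).round(),(proj(s,W(x,.205,.108))*k).round())
```

```text
[371. 224.] [389. -12.]
[434. 229.] [460.  -4.]
```

View pics/w1b.png

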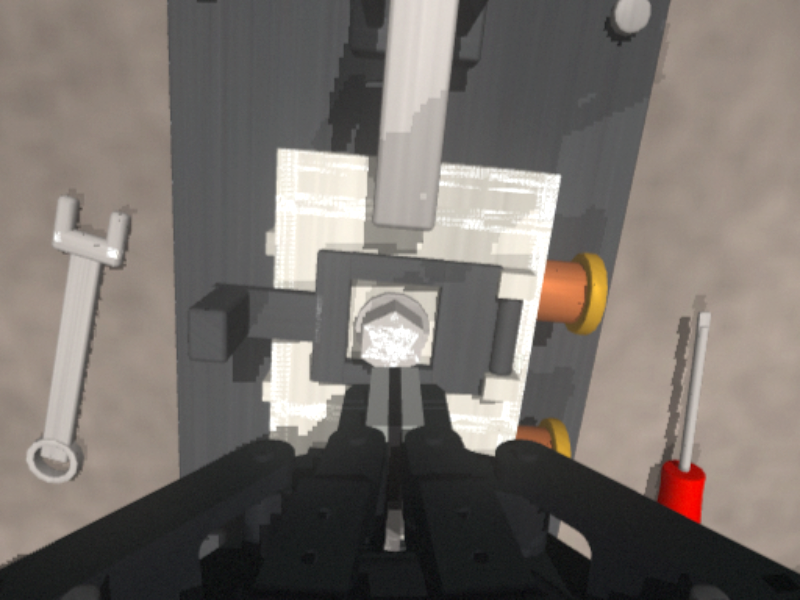

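The clamp lies flat: its end edge is at (374–434, 225), where the closed pose predicts it. Bolt 3 is just ahead of the fingertips at (393,330). Next I'll tap it.

Request:
tcp_steps([
  {"jaw": 0,"trans": [0.002,0,0.012]},
  {"jaw": 0,"trans": [0,0,0.012]},
  {"jaw": 0,"trans": [0,0,0.01]},
  {"jaw": 0,"trans": [0,0,0.003]},
])

```text
time_s: 3.4
position: [0.5546, 0.0435, 0.1177]
eef_rot: [-0.002, 0.707, 0.708, -0.001]
ft_force: [-5.8, 1.5, 12.6]
gripper_width: 0.0002
finger_force: 6.3
```

Request:
tcp_steps([
  {"jaw": 0,"trans": [0,0,0.001]},
  {"jaw": 0,"trans": [0,0,0.001]},
  {"jaw": 0,"trans": [0,0,0.001]},
])

```text
time_s: 3.7
position: [0.5549, 0.0435, 0.1177]
eef_rot: [-0.002, 0.707, 0.708, -0.001]
ft_force: [-8.0, 1.3, 19.5]
gripper_width: -0.0002
finger_force: 9.4
```

Request:
tcp_steps([
  {"jaw": 0,"trans": [0,0,0.001]},
  {"jaw": 0},
])

```text
time_s: 3.9
position: [0.5549, 0.0435, 0.1177]
eef_rot: [-0.001, 0.707, 0.708, -0.001]
ft_force: [-9.6, 0.4, 19.4]
gripper_width: -0.0003
finger_force: 9.5
```

Bolt 3 is sound: it stopped at 0.1177 under 19 N. Next is bolt 2.

Request:
tcp_steps([
  {"jaw": 0,"trans": [0,0,-0.012]},
  {"jaw": 0,"trans": [0,0,-0.012]},
  {"jaw": 0,"trans": [-0.031,-0.0025,0]},
  {"jaw": 0,"trans": [-0.031,-0.0025,0]},
  {"jaw": 0,"trans": [-0.0305,-0.0025,0]},
  {"jaw": 0},
  {"jaw": 0,"trans": [0,0,0.01]},
  {"jaw": 0,"trans": [0,0,0.008]},
])

```text
time_s: 4.7
position: [0.5484, -0.0492, 0.1205]
eef_rot: [-0.0, 0.707, 0.707, 0.0]
ft_force: [-0.8, 1.0, 0.1]
gripper_width: 0.0001
finger_force: 0.0
```

Request:
tcp_steps([
  {"jaw": 0,"trans": [0,0,0.002]},
  {"jaw": 0,"trans": [0,0,0.001]},
  {"jaw": 0,"trans": [0,0,0.001]},
])

```text
time_s: 5.0
position: [0.5476, -0.0488, 0.1177]
eef_rot: [-0.001, 0.707, 0.708, -0.001]
ft_force: [-7.0, 2.2, 11.7]
gripper_width: -0.0001
finger_force: 5.8
```

Request:
tcp_steps([
  {"jaw": 0,"trans": [0,0,0.001]},
  {"jaw": 0,"trans": [0,0,0.001]},
])

```text
time_s: 5.2
position: [0.5478, -0.0488, 0.1177]
eef_rot: [-0.001, 0.707, 0.708, -0.001]
ft_force: [-10.9, 2.8, 21.9]
gripper_width: -0.0003
finger_force: 10.7
```

Bolt 2 is sound. Next I'll prove bolt 1.

Request:
tcp_steps([
  {"jaw": 0,"trans": [0,0,-0.012]},
  {"jaw": 0,"trans": [0,0,-0.012]},
  {"jaw": 0,"trans": [-0.03,-0.003,0]},
  {"jaw": 0,"trans": [-0.03,-0.003,0]},
  {"jaw": 0,"trans": [-0.0298,-0.003,0]},
  {"jaw": 0},
  {"jaw": 0,"trans": [0,0,0.01]},
  {"jaw": 0,"trans": [0,0,0.008]},
])

```text
time_s: 6.0
position: [0.5395, -0.1389, 0.1206]
eef_rot: [-0.0, 0.707, 0.707, 0.0]
ft_force: [0.3, 0.4, -0.3]
gripper_width: -0.0003
finger_force: 0.0
```

Request:
tcp_steps([
  {"jaw": 0,"trans": [0,0,0.002]},
  {"jaw": 0,"trans": [0,0,0.002]},
  {"jaw": 0,"trans": [0,0,0.002]},
])

```text
time_s: 6.3
position: [0.5394, -0.1389, 0.1152]
eef_rot: [-0.0, 0.707, 0.707, -0.0]
ft_force: [-2.5, 1.0, 2.7]
gripper_width: 0.0001
finger_force: 1.3
```

Request:
tcp_steps([
  {"jaw": 0,"trans": [0,0,0.002]},
  {"jaw": 0,"trans": [0,0,0.002]},
  {"jaw": 0,"trans": [0,0,0.002]},
])

```text
time_s: 6.6
position: [0.54, -0.1396, 0.11]
eef_rot: [0.0, 0.707, 0.707, 0.0]
ft_force: [-4.7, 3.7, 15.5]
gripper_width: -0.0002
finger_force: 7.3
```

Bolt 1 sank about 8 mm and then stopped, so it is the loose one. I'll rise, move over lug 1, turn and open.

Request:
tcp_steps([
  {"jaw": 0,"trans": [0,0,-0.012]},
  {"jaw": 0,"trans": [0,0,-0.03]},
  {"jaw": 0.05,"trans": [0,0,-0.03]},
  {"jaw": 0.05,"trans": [0.003,-0.032,0]},
  {"jaw": 0.05,"trans": [0.003,-0.033,0]},
  {"jaw": 0.05,"turn": -0.148},
  {"jaw": 0.05,"turn": -0.148},
  {"jaw": 0.05,"turn": -0.148},
  {"jaw": 0.05,"turn": -0.148},
  {"jaw": 0.05,"turn": -0.148},
  {"jaw": 0.05,"turn": -0.148},
  {"jaw": 0.05,"turn": -0.148},
  {"jaw": 0.05,"turn": -0.148},
  {"jaw": 0.05,"turn": -0.147},
  {"jaw": 0.05,"turn": -0.147},
  {"jaw": 0.05},
  {"jaw": 0.05},
])

```text
time_s: 8.3
position: [0.4747, -0.1341, 0.1816]
eef_rot: [0.0, 0.048, 0.999, -0.0]
ft_force: [0.0, 0.5, -0.2]
gripper_width: 0.0501
finger_force: 0.0
```

Run:
```python
from h import *
s=snap('wrist','w2'); cv2.imwrite('pics/w2b.png',np.clip(cv2.resize(s['img'][:,:,::-1],(800,600))*1.6,0,255).astype(np.uint8))
k=1.5625
p=np.array([.4742,-.1325,.119]);print((proj(s,p)*k).round())
st=manip.state();M=Ro.from_quat(st['eef_rot'],scalar_first=True).as_matrix()
print(M.round(3).tolist(),(M.T@(np.array([.4742,-.1325,.098])-st['position'])).round(4))
```

```text
[399. 332.]
[[-0.995, 0.095, 0.001], [0.095, 0.995, -0.0], [-0.001, -0.0, -1.0]] [0.0006 0.0015 0.0835]
```

View pics/w2b.png

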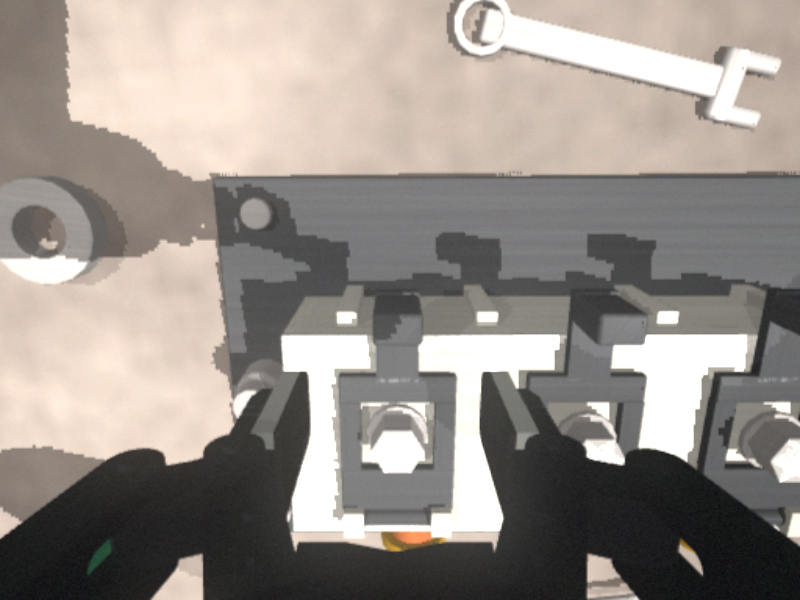

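Lug 1's top is at (398,328), against a prediction of (399,332). It sits centred between the fingers, and the socket at (255,385) is well below them. I'll descend and grip.

Request:
tcp_steps([
  {"jaw": 0.05,"trans": [0,0.0015,0.025]},
  {"jaw": 0.05,"trans": [0,0,0.025]},
  {"jaw": 0.05,"trans": [0,0,0.02]},
  {"jaw": 0.05,"trans": [0,0,0.01]},
  {"jaw": 0.05,"trans": [0,0,0.005]},
  {"jaw": 0.05},
])

```text
time_s: 8.95
position: [0.4746, -0.1323, 0.0961]
eef_rot: [-0.0, 0.047, 0.999, 0.0]
ft_force: [0.9, -0.1, 0.5]
gripper_width: 0.0505
finger_force: 0.0
```

Request:
tcp_steps([
  {"jaw": 0.0},
  {"jaw": 0},
  {"jaw": 0},
  {"jaw": 0},
  {"jaw": 0},
], grip_n=40)

```text
time_s: 9.45
position: [0.4755, -0.1331, 0.0973]
eef_rot: [0.001, 0.046, 0.999, -0.001]
ft_force: [-1.1, -1.2, 5.4]
gripper_width: 0.0193
finger_force: 41.4
```

Request:
tcp_steps([
  {"jaw": 0,"trans": [-0.002,0,-0.008]},
  {"jaw": 0,"trans": [-0.0027,0,-0.0085]},
  {"jaw": 0,"trans": [-0.0033,0,-0.008]},
  {"jaw": 0,"trans": [-0.0038,0,-0.0076]},
  {"jaw": 0},
])

```text
time_s: 9.95
position: [0.4855, -0.134, 0.1278]
eef_rot: [-0.001, 0.046, 0.999, -0.001]
ft_force: [-1.8, -5.9, -3.7]
gripper_width: 0.0194
finger_force: 39.7
```

Run:
```python
from h import *
snap('scene','s3')
```

Request:
tcp_steps([
  {"jaw": 0,"trans": [-0.0045,0,-0.0074]},
  {"jaw": 0,"trans": [-0.005,0,-0.007]},
  {"jaw": 0,"trans": [-0.0055,0,-0.0066]},
  {"jaw": 0,"trans": [-0.0059,0,-0.0062]},
  {"jaw": 0,"trans": [-0.0064,0,-0.0057]},
  {"jaw": 0,"trans": [-0.0068,0,-0.0053]},
  {"jaw": 0},
])

```text
time_s: 10.7
position: [0.5178, -0.137, 0.1651]
eef_rot: [-0.004, 0.046, 0.999, -0.0]
ft_force: [-5.0, -5.3, -2.1]
gripper_width: 0.0192
finger_force: 39.5
```

Run:
```python
from h import *
s=snap('scene','s4'); c=s['img'][110:260,130:330,::-1]
t=snap('side','d4')['img'][110:260,160:360,::-1]
cv2.imwrite('pics/s4b.png',np.clip(cv2.resize(np.hstack([c,t]),(800,300),interpolation=cv2.INTER_CUBIC)*1.6,0,255).astype(np.uint8))
```

```text
(no output)
```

View pics/s4b.png

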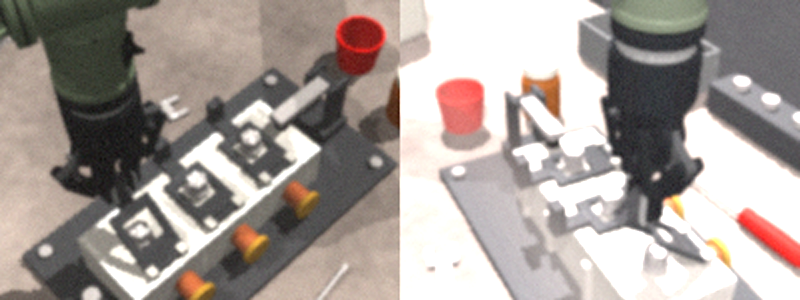

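The cap 1 plate is visibly tilted, about (130,225) in the left half and (660,240) in the right. Caps 2 and 3 are shut and the clamp is down. I'll check that it holds, then hand in.

Request:
tcp_steps([
  {"jaw": 0},
  {"jaw": 0},
  {"jaw": 0},
  {"jaw": 0},
  {"jaw": 0},
  {"jaw": 0},
])

```text
time_s: 11.4
position: [0.5175, -0.137, 0.1649]
eef_rot: [-0.003, 0.046, 0.999, -0.0]
ft_force: [-4.8, -4.7, -1.9]
gripper_width: 0.0192
finger_force: 39.6
```

Run:
```python
from h import *
s=snap('side','d5'); cv2.imwrite('pics/d5b.png',np.clip(cv2.resize(s['img'][170:290,240:400,::-1],(800,600),interpolation=cv2.INTER_CUBIC)*1.1,0,255).astype(np.uint8))
```

```text
(no output)
```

View pics/d5b.png

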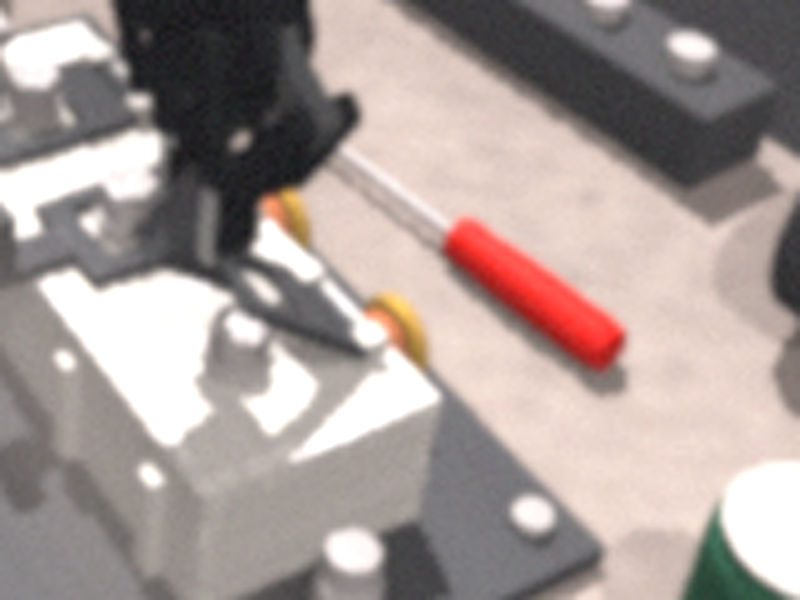

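The cap plate rises from its hinge at (370,345) to the fingers at (215,255), well clear of bolt 1 at (243,330). The grip is steady, so I'm handing in.

```bash
python3 -c "
from rig import manip
print(manip.job_done())"
```

```text
the job is handed in; nothing more can be done
None
```

The job is handed in, with no verdict printed: the clamp is down, bolt 1 sank about 8 mm while 2 and 3 held firm, and the fingers hold cap 1 open at about 42° (worked out from the gripper's travel), with caps 2 and 3 shut.

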